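# Load the watch tester and clip its carrier down

### The arm

A 6-joint arm with a two-finger parallel gripper is mounted at the origin on the work surface. World frame = base frame: x ahead of the robot, y to its left, z up, the work surface at z = 0. Lengths are in m, angles in degrees, forces in N, time in s.
With the tool pointing down it reaches from about 0.375 to 0.9 m from the base axis. Payload 3.1 kg.
Tool frame: the origin (TCP) lies at the very end of the fingers, on their centre line; the grasp point (between the pads) lies 19 mm behind it; z points along the fingers, y is the line along which they close (so a half turn about z gives the same grasp; the last joint's range is limited). The gripper opens to 87 mm and grips with 3 to 60 N. Pads are 19 mm wide; open, the fingers measure 117 mm over their backs; the gripper's body (75 mm by 190 mm) begins 51 mm behind the grasp point.
Start: joints at [-76.175, 30.224, 82.088, -0, 67.689, -10.227], TCP at [0.255, -0.571, 0.223] pointing down, gripper open.
Joint ranges: [-176.69, 176.69], [-43.24, 126.21], [12.49, 139.97], [-82, 262], [0, 151.66], [-163.58, 163.58]. Speed limits (degrees/s): [159.86, 159.86, 180, 180, 180, 180].

### API

Orientations are given as a 3x3 rotation matrix whose columns are the frame's x, y, z axes.
In Python, from rig import * gives the robot as it stands.
- The arm moves only by the tool jog_arm, never from a script. Its arguments are lists of equal length, an entry for each row: "delta_pos": the shift along the world's x, y, z in cm, a list of three; "turn": the turn about the world's z in degrees; "grip": the closure, from 0 (fully open) to 1 (shut). In form: {"delta_pos": [[x, y, z], ...], "turn": [turn, ...], "grip": [grip, ...]}. A call has 1 to 12 rows; each row is the pose to reach, as a shift and turn from the pose commanded when the call began; what a row does not reach only later rows make up. A row lasts 1/8 s, in which the tool goes at most 62.5 mm and 10.7 degrees, less where a joint would pass 70% of its speed; a pose out of reach is approached as far as the arm can. A call with a gripper value outside its range is refused whole. The fingers move at their own pace and stop on an object; the grip force is fixed at half the most. Time passes only in rows, so rows that repeat a pose let the fingers close. It gives the time, the measured TCP pose, the force, the opening and the grip force at its end, in the units of the state.
- read_state(): the state, without advancing time (a new reading comes with each control period).
- capture(name): name is "scene" or "top" or "wrist"; returns a dict with "color" (384x512x3 uint8, blue, green, red), "fovy" (degrees; the focal length in pixels is half the picture's height over the tangent of half this angle, whatever the lens; pixels are square), "cx", "cy" (the principal point, pixels), "k1" (the pictures are not rectified: a ray, as slopes to the right and down, at radius r is drawn at 1 + k1 r^2 times it, then the intrinsics apply), "camera_from_world" (4x4, takes a point from world to camera coordinates). Camera axes: x right, y up, looking along -z (the intrinsics and any distortion apply to the point x, -y, -z); pixel columns grow to the right and rows downward; lengths in m; the calibration is good to about 2 mm. A picture is of the moment at which its call begins. There is no depth.
- hand_in(): hands the job in; it is judged then, once.
The state is a dict: "time_s": time; "joint_positions": joint angles; "qvel": joint speeds; "tau": joint torques, N m; "position": TCP position; "tcp_rot": TCP orientation; "force": force on the tool from outside, world axes, zero at the start; "moment": the same for the moment, N m; "opening": opening from 0.0 (shut) to 1.0 (fully open); "grasp_force": force on a finger pad.
Only numpy, scipy, OpenCV 4.12 (cv2) and the standard library are available. Lean on these libraries where they do the work, as an engineer would, in place of code of your own. Each camera call takes 0.05 s, during which the arm holds its last target. There are 200 camera calls.

### The job

Pick the round watch-movement holder (the solid puck with a dial, not the square one or the ring) and set it gently down into the carrier's open cup, then push the loaded carrier fully home against the tester's back stop. Next press the raised spring clamp down until its hook snaps under the carrier's crossbar and stays there by itself, and last throw the control box's lever fully over to the far side to start the test. Leave the other loose things on the bench where they are.

Things in the scene. Friction and masses are not known exactly. Their poses are not given: they have to be found in the camera images.
- holder: Round movement holder to be tested: a solid plain aluminium puck, 60 mm in diameter, 30 mm high, 0.11 to 0.23 kg, with a white 42 mm watch dial and two hands on its top. It is the only round solid one: its neighbours are a square block and an open ring. Loose on the bench. Origin: centre of its underside; z up.
- square: Square aluminium holder, 62 x 62 x 30 mm, with a similar dial: not wanted, stays where it is. Loose. Origin: centre of underside.
- ringblk: Open aluminium ring, 80 mm outside, 48 mm hole, 20 mm high: not wanted, stays where it is. Loose. Origin: centre of underside.
- driver: Screwdriver with black handle lying left of the tester, stays where it is. Loose. About 200 mm long.
- jar: Amber jar with black cap, 56 mm in diameter, 60 mm high, stays where it is. Loose.
- loupe: Black eye loupe, 40 mm in diameter, 35 mm high, stays where it is. Loose.
- cup_empty: Empty steel cup, 70 mm in diameter, 60 mm high, stays where it is. Loose.
- dock: Fixed tester dock: 12 mm thick base plate (x -185 to +105 mm), guides along x 103 mm apart and 10 mm high, back stop face at x +65, white housing (220 wide, 95 high) from x +105 on. Origin: at bench level below the home place of the carrier's origin, so home is x 0, y 0, z 12 mm here. x runs from the open entrance to the housing, z up.
- carrier: Loose sliding carrier, 0.45 to 0.7 kg, between the dock's guides (1.5 mm play each side), pulled out 75 to 100 mm at the start. Plate 130 (x) x 100 (y) x 10 mm with a round open cup and, at its front (-x) end, a steel crossbar. Slides with 2 to 7 N; push it in the middle of the crossbar. Origin: centre of the plate's underside; x as the dock's x.
- cup (a point): Centre of the mouth of the carrier's cup, 25 mm above the carrier's underside (37 mm above the bench). Cup: 76 mm inside, 84 mm outside, 14 mm deep; the holder stands 16 mm above its rim when seated (underside 11 mm above the carrier's underside).
- crossbar (a point): Middle of the carrier's crossbar (a 10 mm round steel bar, 78 mm free length along y between two lugs 8 mm thick and 45 mm high), on its axis, 38 mm above the carrier's underside and 58 mm in front (-x) of its origin. Free space below it down to the plate (23 mm).
- clamp (a joint): Angle (rad) of the sprung clamp arm (bar 26 wide, 10 thick, 150 mm long), hinged at the dock's back, axis along the dock's y. 0: level over the carrier, tip to the entrance; grows as the tip rises; starts at 1.2 to 1.35 (stop 1.4). Lowest -0.007, lying on the crossbar. Its spring (2 to 3 N at the pad when level) lifts it again if the hook has not caught.
- clamp_hinge (a point): Clamp arm's hinge axis, at the middle: 85 mm behind (+x) the dock's origin and 61 mm above the bench.
- clamp_press (a point): Middle of the top of the black rubber pad (32 mm across) near the clamp arm's tip: press it down here. With the arm at angle a it lies at x = 85 - 128 cos a + 11 sin a, z = 61 + 128 sin a + 11 cos a (mm, dock frame): x -43, z 72 when level.
- jaw (a joint): Angle (rad) of the steel hook on its sprung hinge at the arm's tip: 0 at rest, square to the arm; up to 0.7 pushed outwards (-x). Pressing the arm down with the carrier home, the crossbar pushes the hook's sloped nose out (to about 0.3) and it snaps back below the bar; this takes 5 to 10 N on the pad.
- hook_tip (a point): Inner upper corner of the hook (22 mm wide, hinged 145 mm from the arm's hinge, reaching 37 mm below the arm's centre line): the edge that catches under the crossbar. Clipped: 57 mm before (-x) the carrier's origin, 30 to 33 mm above its underside.
- ctrlbox: White control box, fixed right of the dock, 120 (x) x 130 (y) x 45 mm, with the toggle lever in the middle of its top (on a grey block 70 x 50 x 25 mm) and two black knobs, 12 mm high, 35 mm before (-x) and 45 mm beside the middle. Origin: centre of its underside; its x is the way the lever is thrown, away from the robot.
- lever (a joint): Angle (rad) of the toggle lever: 0 to 0.15 at the start, leaning to the control box's -x (towards the robot); 1.0 when thrown fully over to +x. Stays where left; needs about 1 N at its tip. Pivot (axis along the box's y) 67 mm above the bench at the box's centre.
- lever_tip (a point): Centre of the lever's black ball tip (26 mm in diameter), 80 mm from its pivot; at angle a it is at x = 80 sin(a - 0.5), z = 67 + 80 cos(a - 0.5) (mm, box frame).
There are look-alikes about, which are no part of the job. Leave any green look-alike of the carrier alone.

How it is judged:
By the outcome, as a careful person would: the job done as asked, in the order asked, and still so for the second after the job is handed in, with the robot touching nothing.
It also fails if it takes over 67 s, if anything falls off the work surface, if the arm or the gripper's body presses on something with over 40 N, if the wrist force passes 120 N, or if a joint passes its speed limit or range.

## Working session

There is one attempt and no reset: what is moved stays moved. The work goes in short steps, Python scripts to look and compute and a tool call to move; the robot and the scene stay as the last step left them, time stands still between calls to the robot, and variables do not carry over. Pictures are saved under pics/ and viewed, at most 10 in all, crops included, and the job is handed in when it is done.

Besides the shell and the picture viewer there is one more tool, called after ">>>" as a command line: name --pt "numbers of a row" for each row, then --argument value for the rest. jog_arm: Moves the arm, as the interface text tells. Its arguments: {"type":"object","properties":{"delta_pos":{"type":"array"},"turn":{"type":"array"},"grip":{"type":"array"}},"required":["delta_pos","turn","grip"]}

```bash
mkdir -p pics; cat > h.py <<'E'
from rig import *
import numpy as np, cv2
def ray(c,u,v):
    f=c["color"].shape[0]/2/np.tan(np.radians(c["fovy"])/2)
    K=np.array([[f,0,c["cx"]],[0,f,c["cy"]],[0,0,1]])
    p=cv2.undistortPoints(np.array([[[u,v]]],float),K,np.array([c["k1"],0,0,0,0.]))[0,0] if c["k1"] else np.array([(u-c["cx"])/f,(v-c["cy"])/f])
    r=p.copy() 
    # exact inverse of forward 1+k1 r^2 by fixed point
    d=np.array([(u-c["cx"])/f,(v-c["cy"])/f])
    for _ in range(50): r=d/(1+c["k1"]*(r@r))
    M=np.array(c["camera_from_world"]);R=M[:3,:3]
    return -R.T@M[:3,3], R.T@np.array([r[0],-r[1],-1])
def pt(c,u,v,z):
    o,d=ray(c,u,v); return o+d*(z-o[2])/d[2]
def px(c,P):
    M=np.array(c["camera_from_world"]);q=M[:3,:3]@P+M[:3,3]
    s=np.array([q[0],-q[1]])/-q[2]; f=c["color"].shape[0]/2/np.tan(np.radians(c["fovy"])/2)
    return f*s*(1+c["k1"]*(s@s))+[c["cx"],c["cy"]]
E
python3 - <<'E'
from h import *
for n in ("scene","top"):
    c=capture(n); cv2.imwrite(f"pics/{n}0.png",cv2.resize(c["color"],(796,597),interpolation=cv2.INTER_CUBIC))
    print(n,c["fovy"],c["k1"],ray(c,256,192))
E
```

```text
scene 51.2667779081725 -0.038827508446451865 (array([ 1.17124754, -0.6477458 ,  0.76363545]), array([-0.61599114,  0.57356207, -0.5401203 ]))
top 52.98132231753775 -0.10030282979248877 (array([0.39872724, 0.02638779, 1.1940037 ]), array([ 0.05643849, -0.02272905, -0.99819023]))
```

View pics/scene0.png

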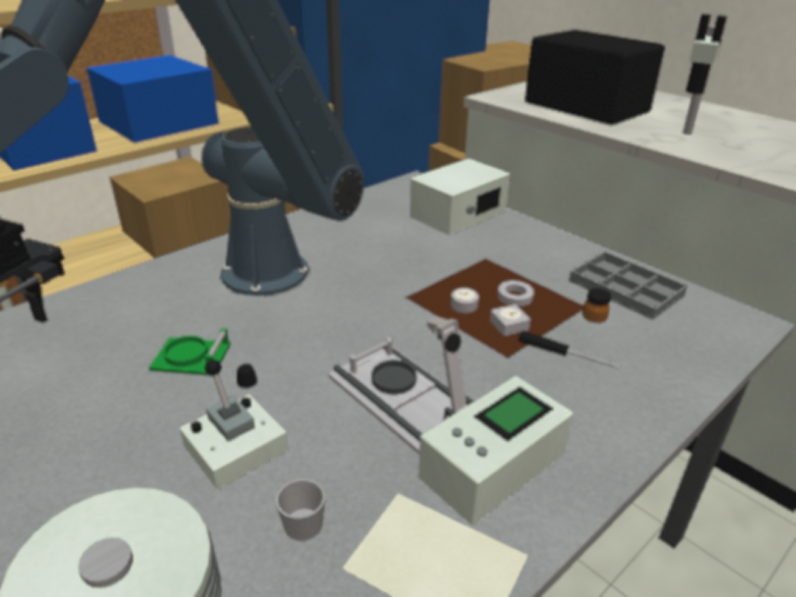

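View pics/top0.png

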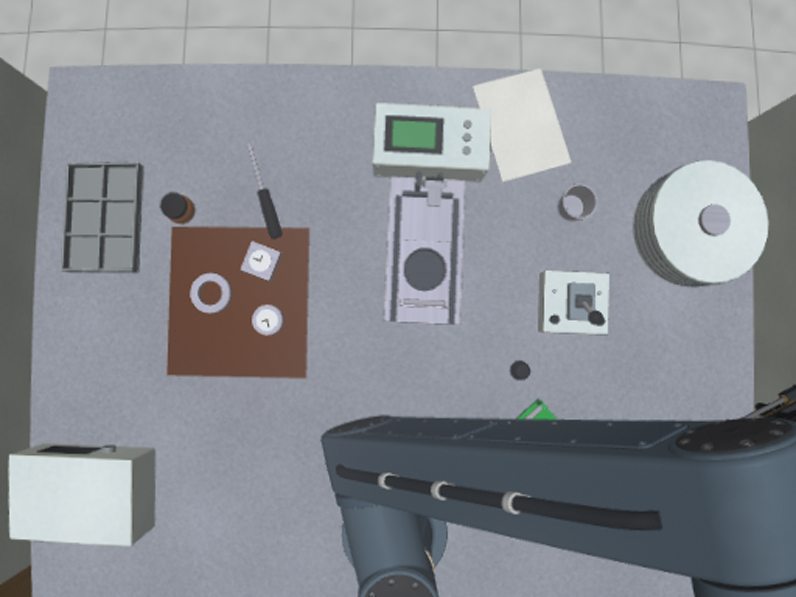

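The top view shows these holder candidates: the round puck with dial at (267,319), the square block at (260,260) and the open ring at (210,293). The loupe (520,370) and green carrier look-alike (537,410) are not wanted. I choose the puck at (267,319). The carrier cup is at (425,270), the crossbar at (423,303) and the lever ball at (596,318).

```bash
python3 - <<'E'
from h import *
c=capture("top"); im=c["color"]
g=cv2.cvtColor(im,cv2.COLOR_BGR2GRAY)
a=cv2.resize(im[140:245,110:205],None,fx=4,fy=4,interpolation=cv2.INTER_CUBIC)
b=cv2.resize(im[110:215,240:335],None,fx=4,fy=4,interpolation=cv2.INTER_CUBIC)
cv2.imwrite("pics/crop1.png",np.hstack([a,b]))
# puck: not-brown blob near (171,205)
s=cv2.cvtColor(im,cv2.COLOR_BGR2HSV)
m=((s[...,1]<110)&(s[...,2]>90)).astype(np.uint8)
n,l,st,ce=cv2.connectedComponentsWithStats(m)
for i in range(1,n):
    if 120<ce[i][0]<200 and 150<ce[i][1]<240 and st[i][4]>100: print("bright",ce[i],st[i])
m=(g<75).astype(np.uint8)
n,l,st,ce=cv2.connectedComponentsWithStats(m)
for i in range(1,n):
    if 60<st[i][4]<2500: print("dark",ce[i],st[i])
for z,u,v,nm in ((.03,171.7,205.5,"puck"),(.037,273.4,173.6,"cup"),(.14,383.4,204.5,"lever")): print(nm,pt(c,u,v,z))
E
```

```text
dark [ 70.33870968 113.08064516] [ 66 106  21  21  62]
dark [ 88.0952381  139.98639456] [ 86 106   5  69 147]
dark [173.34599156 138.00421941] [166 122  16  32 237]
dark [111.9955157 132.2735426] [104 124  17  17 223]
dark [ 43.93442623 138.3442623 ] [ 42 129   5  20  61]
dark [383.06451613 204.        ] [379 200   9   9  62]
dark [334.29090909 237.70909091] [329 232  12  12 110]
dark [ 43.92907801 288.9787234 ] [ 24 287  41   5 141]
dark [229.44594595 305.09009009] [216 298  29  14 222]
dark [263.31320755 311.38490566] [248 306  31  13 265]
dark [303.72470588 318.36705882] [283 311  42  17 425]
dark [271.61640798 349.79157428] [256 327  27  54 451]
dark [ 10.97202797 375.88111888] [  0 364  20  20 286]
dark [258.41522491 379.03806228] [235 370  43  14 289]
puck [0.41976229 0.25411807 0.03      ]
cup [ 0.52061819 -0.0517224   0.037     ]
lever [ 0.4290621  -0.35339024  0.14      ]
```

View pics/crop1.png

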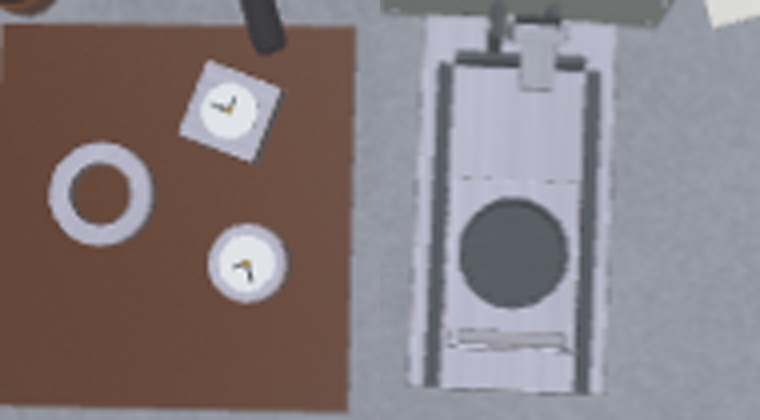

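The left crop shows the round puck with dial at (248,263), distinct from the square at (230,110) and the ring at (100,193), so the choice holds. In the right crop the cup is at (513,252), with the guides at x≈438 and 588. The crossbar is at about (512,340) and the raised clamp's tip is at the top, near (538,60).

```bash
python3 - <<'E'
from h import *
np.set_printoptions(precision=4,suppress=True)
c=capture("top")
L=lambda x,y:(240+(x-380)/4-.4,110+y/4-.4)
P=lambda x,y,z:pt(c,*L(x,y),z)[:2]
a=P(519.5,67,.022);b=P(507,388,.022);print("guide mid",a,b,"yaw",np.degrees(np.arctan2(*(a-b)[::-1])))
print("guide L",P(445,67,.022),P(432,387,.022),"R",P(594,70,.022),P(582,390,.022))
print("base front",P(410,385,.012),P(603,393,.012),"plate rear edge",P(519,179,.022))
print("cup rim",P(513.5,252.5,.037),"floor z",P(513.5,252.5,.023),"bar",P(512,340,.05))
print("puck",pt(c,171.6,205.4,.03))
# control box
for q in ((541,271),(607,273),(608,334),(541,333)): print("box",pt(c,q[0]/1.5547-.2,q[1]/1.5547-.2,.045)[:2])
print("knob",pt(c,555/1.5547,319/1.5547,.057), "ball",pt(c,383,204,.137))
s=capture("scene")
o1,d1=ray(c,383,204);
m=(cv2.cvtColor(s["color"],cv2.COLOR_BGR2GRAY)<50).astype(np.uint8)
n,l,st,ce=cv2.connectedComponentsWithStats(m)
for i in range(1,n):
    if 120<ce[i][0]<180 and 220<ce[i][1]<290 and st[i][4]>15: print(ce[i],st[i])
    
def tri(u,v,u2,v2):
    o1,d1=ray(c,u,v);o2,d2=ray(s,u2,v2)
    t=np.linalg.lstsq(np.c_[d1,-d2],o2-o1,rcond=None)[0]
    A,B=o1+t[0]*d1,o2+t[1]*d2; return (A+B)/2,np.linalg.norm(A-B)
print("ball tri",tri(383,204,213/1.5547,367/1.5547))
r=read_state();print(r["tcp_rot"],r["position"],r["time_s"],r["opening"],r["force"])
E
```

```text
guide mid [ 0.6688 -0.0544] [ 0.4212 -0.0477] yaw -1.5621104509154464
guide L [0.6677 0.003 ] [0.4211 0.0094] R [ 0.6678 -0.1122] [ 0.4205 -0.105 ]
base front [0.4226 0.0262] [ 0.4186 -0.1224] plate rear edge [ 0.5816 -0.055 ]
cup rim [ 0.5233 -0.0504] floor z [ 0.5248 -0.0513] bar [ 0.4564 -0.0492]
puck [0.4201 0.2544 0.03  ]
box [ 0.5223 -0.277 ]
box [ 0.521  -0.4094]
box [ 0.4013 -0.4111]
box [ 0.4017 -0.2773]
knob [ 0.4283 -0.3021  0.057 ] ball [ 0.4305 -0.3533  0.137 ]
[136.3182 235.8485] [132 232  10   9  66]
[157.8095 241.8492] [153 235  11  14 126]
[125.75   274.4375] [124 273   5   4  16]
ball tri (array([ 0.4302, -0.3477,  0.1521]), np.float64(0.00034916253722517366))
[[ 0.9132  0.4076 -0.0003]
 [ 0.4076 -0.9132  0.001 ]
 [ 0.0002 -0.0011 -1.    ]] [ 0.2547 -0.5704  0.222 ] 0.25 0.9978135927231022 [-0.8631  0.7336 -0.0891]
```

>>> jog_arm --pt "4 4 2" --pt "8 8 4" --pt "12 12 4" --pt "16 16 4" --pt "18 22 4" --pt "18 28 4" --pt "18 34 4" --pt "18 40 4" --pt "18 46 4" --pt "18 52 4" --pt "18 58 4" --pt "18 64 4" --turn '[0,0,0,0,0,0,0,0,0,0,0,0]' --grip '[0,0,0,0,0,0,0,0,0,0,0,0]'

```text
time_s: 1.75
position: [0.4347, 0.0711, 0.2628]
tcp_rot: [[0.913, 0.407, 0.001], [0.407, -0.913, -0.0], [0.001, 0.001, -1.0]]
force: [1.4, -0.1, -1.6]
opening: 0.999
grasp_force: 0.0
```

>>> jog_arm --pt "-0.5 6 -3" --pt "-1 12 -7" --pt "-1.5 18 -11" --pt "-1.5 18.5 -13" --pt "-1.5 18.5 -13" --pt "-1.5 18.5 -13" --turn '[0,0,0,0,0,0]' --grip '[0,0,0,0,0,0]'

```text
time_s: 2.5
position: [0.4202, 0.254, 0.1331]
tcp_rot: [[0.913, 0.408, 0.001], [0.408, -0.913, -0.0], [0.001, 0.0, -1.0]]
force: [1.1, 0.5, -0.0]
opening: 1.002
grasp_force: 0.0
```

```bash
python3 - <<'E'
from h import *
c=capture("wrist");im=c["color"];cv2.imwrite("pics/w1.png",im)
p=px(c,np.array([.4201,.2544,.03]));print(p,read_state()["position"])
s=cv2.cvtColor(im,cv2.COLOR_BGR2HSV);m=(~((s[...,0]<15)&(s[...,1]>110))).astype(np.uint8)
n,l,st,ce=cv2.connectedComponentsWithStats(m)
for i in range(1,n):
    if st[i][4]>800: print(ce[i],st[i],pt(c,*ce[i],.03))
E
```

```text
[256.48113721 189.38327722] [0.4206975  0.25375358 0.133588  ]
[275.55419955 219.18669772] [     0      0    512    384 139134] [0.39890084 0.22341188 0.03      ]
[165.62452351  90.58746294] [ 123   46   88   91 4722] [0.47218017 0.36868359 0.03      ]
[257.43457281 190.28356514] [ 224  156   73   71 3523] [0.41963283 0.2531479  0.03      ]
```

View pics/w1.png

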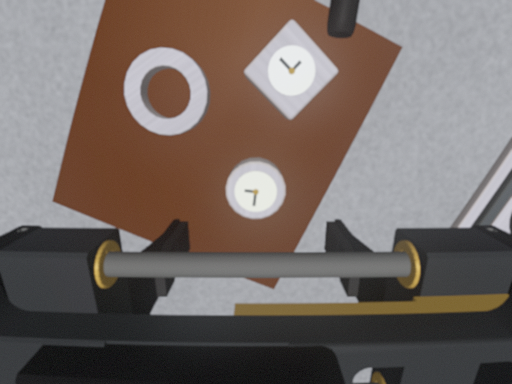

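The wrist view shows the puck at (256,189), clear of the ring (167,91) and the square (292,70). Its position is confirmed to about 1 mm.

>>> jog_arm --pt "0 0 -4" --pt "0 0 -8" --pt "0 0 -10.5" --pt "0 0 -11.6" --pt "0 0 -11.6" --pt "0 0 -11.6" --pt "0 0 -11.6" --pt "0 0 -11.6" --pt "0 0 -11.6" --pt "0 0 -11.6" --pt "0 0 -11.6" --pt "0 0 -11.6" --turn '[0,0,0,0,0,0,0,0,0,0,0,0]' --grip '[0,0,0,0,0,1,1,1,1,1,1,1]'

```text
time_s: 4.05
position: [0.42, 0.2545, 0.017]
tcp_rot: [[0.913, 0.408, 0.001], [0.408, -0.913, 0.0], [0.001, -0.0, -1.0]]
force: [0.4, 0.5, 4.9]
opening: 0.675
grasp_force: 30.0
```

>>> jog_arm --pt "0 0 3" --pt "0 -1 8" --pt "1 -6 12" --pt "3 -11 12" --pt "5 -16 12" --pt "7 -21 12" --pt "9 -26 12" --pt "10 -30 12" --pt "10.3 -30.5 12" --pt "10.3 -30.5 10" --pt "10.3 -30.5 10" --pt "10.3 -30.5 10" --turn '[0,0,0,-5,-10,-15,-20,-25.6,-25.6,-25.6,-25.6,-25.6]' --grip '[1,1,1,1,1,1,1,1,1,1,1,1]'

```text
time_s: 5.55
position: [0.5224, -0.0498, 0.1166]
tcp_rot: [[1.0, -0.026, -0.001], [-0.026, -1.0, 0.0], [-0.001, -0.0, -1.0]]
force: [0.0, 1.1, -1.2]
opening: 0.673
grasp_force: 30.0
```

```bash
python3 - <<'E'
from h import *
c=capture("wrist");cv2.imwrite("pics/w2.png",c["color"])
t=capture("top");cv2.imwrite("pics/t2.png",t["color"])
for P in ([.5233,-.0504,.037],[.4564,-.0492,.05]): print(px(c,np.array(P)))
r=read_state();print(r["position"],r["opening"],r["force"])
E
```

```text
[257.46740644 195.28230849]
[258.04972259 267.17422903]
[ 0.52297708 -0.05012227  0.11707615] 0.6737167223912484 [-0.31267886  0.43793851 -2.50021779]
```

View pics/w2.png

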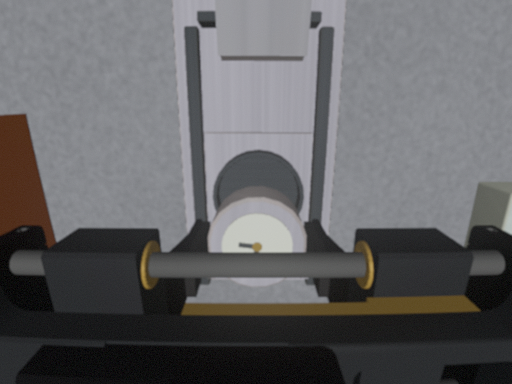

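The wrist view shows the cup as a dark disc centred near (259,192). I predicted (257,195), so it lies about 2 mm further in x. The puck is held level above it.

>>> jog_arm --pt "0.2 0 -3" --pt "0.2 0 -5.5" --pt "0.2 0 -6.5" --pt "0.2 0 -7" --pt "0.2 0 -7.3" --pt "0.2 0 -7.5" --pt "0.2 0 -7.6" --pt "0.2 0 -7.6" --turn '[0,0,0,0,0,0,0,0]' --grip '[1,1,1,1,1,1,1,1]'

```text
time_s: 6.65
position: [0.5249, -0.0508, 0.0408]
tcp_rot: [[1.0, -0.027, 0.0], [-0.027, -1.0, -0.0], [0.0, 0.0, -1.0]]
force: [0.4, -0.6, -2.2]
opening: 0.676
grasp_force: 30.0
```

>>> jog_arm --pt "0 0 -0.05" --pt "0 0 -0.1" --pt "0 0 -0.1" --turn '[0,0,0]' --grip '[1,1,1]'

```text
time_s: 7.02
position: [0.5249, -0.0508, 0.04]
tcp_rot: [[1.0, -0.027, 0.0], [-0.027, -1.0, -0.0], [0.0, 0.0, -1.0]]
force: [-0.3, -0.2, 4.1]
opening: 0.676
grasp_force: 30.0
```

>>> jog_arm --pt "0 0 0" --pt "0 0 0" --pt "0 0 0" --pt "0 0 2" --pt "0 0 6" --pt "-1 0 10" --pt "-6 0.2 11" --pt "-10.8 0.2 11" --pt "-10.8 0.2 6" --pt "-10.8 0.2 1.5" --pt "-10.8 0.2 0.2" --pt "-10.8 0.2 0.2" --turn '[0,0,0,0,0,0,0,0,0,0,0,0]' --grip '[0,0,0,0,0,0,1,1,1,1,1,1]'

```text
time_s: 8.52
position: [0.4165, -0.0486, 0.0411]
tcp_rot: [[1.0, -0.027, -0.002], [-0.027, -1.0, 0.001], [-0.002, -0.001, -1.0]]
force: [0.6, 0.2, -0.3]
opening: 0.402
grasp_force: 0.0
```

```bash
python3 - <<'E'
from h import *
c=capture("wrist");t=capture("top")["color"]
cv2.imwrite("pics/a3.png",np.hstack([cv2.resize(c["color"],(480,360)),cv2.resize(t[110:200,230:310],(320,360))]))
for P in ([.4564,-.0492,.05],): print(px(c,np.array(P)))
r=read_state();print(r["position"],r["opening"],r["force"])
E
```

```text
[256.05439326 175.73993602]
[ 0.41750053 -0.04890915  0.0423037 ] 0.31209444668691533 [-0.42061251 -0.46351798 -0.48647081]
```

View pics/a3.png

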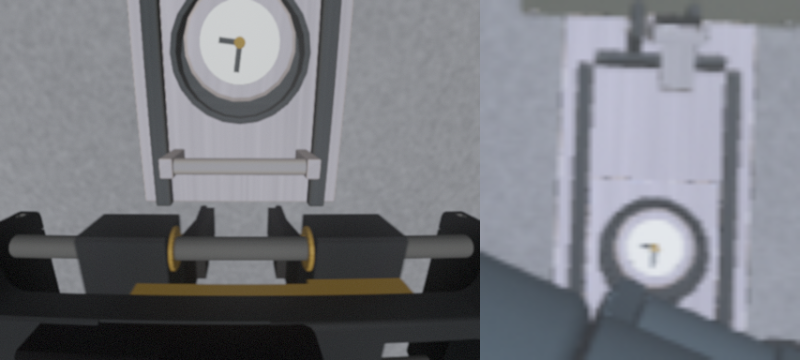

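Puck is seated in the cup (left, (240,42)), and the fingers sit centred in front of the crossbar at (240,166). Pushing now.

>>> jog_arm --pt "0 0 0" --pt "0 0 0" --pt "1 0 0" --pt "1.8 -0.05 0" --pt "2.6 -0.1 0" --pt "3.4 -0.1 0" --pt "4.4 -0.1 0" --pt "5.4 -0.15 0" --pt "6.4 -0.2 0" --pt "7.4 -0.2 0" --pt "8.4 -0.2 0" --pt "9.2 -0.25 0" --turn '[0,0,0,0,0,0,0,0,0,0,0,0]' --grip '[1,1,1,1,1,1,1,1,1,1,1,1]'

```text
time_s: 10.12
position: [0.5006, -0.0493, 0.041]
tcp_rot: [[1.0, -0.025, -0.018], [-0.025, -1.0, 0.004], [-0.018, -0.004, -1.0]]
force: [-12.5, -1.3, 9.4]
opening: 0.005
grasp_force: 6.3
```

>>> jog_arm --pt "0.5 0 0" --pt "1 0 0" --pt "1.3 -0.05 0" --pt "1.6 -0.05 0" --turn '[0,0,0,0]' --grip '[1,1,1,1]'

```text
time_s: 10.62
position: [0.5172, -0.0499, 0.041]
tcp_rot: [[1.0, -0.026, -0.016], [-0.026, -1.0, 0.004], [-0.017, -0.003, -1.0]]
force: [-10.8, -0.5, 8.4]
opening: 0.004
grasp_force: 5.8
```

>>> jog_arm --pt "0.4 0 0" --pt "0.8 0 0" --pt "1.1 0 0" --pt "1.4 -0.05 0" --turn '[0,0,0,0]' --grip '[1,1,1,1]'

```text
time_s: 11.12
position: [0.5297, -0.0502, 0.0409]
tcp_rot: [[0.999, -0.025, -0.02], [-0.025, -1.0, 0.004], [-0.02, -0.004, -1.0]]
force: [-16.7, -1.4, 14.1]
opening: 0.008
grasp_force: 8.5
```

>>> jog_arm --pt "0.2 0 0" --pt "0.4 0 0" --pt "0.4 0 0" --turn '[0,0,0]' --grip '[1,1,1]'

```text
time_s: 11.5
position: [0.5298, -0.0501, 0.0409]
tcp_rot: [[0.999, -0.024, -0.028], [-0.024, -1.0, 0.005], [-0.028, -0.004, -1.0]]
force: [-20.5, -3.8, 16.9]
opening: 0.004
grasp_force: 10.5
```

>>> jog_arm --pt "-2 0 0" --pt "-5 0 0" --pt "-6 0 5" --pt "-6 4 11" --pt "-6 10 17" --pt "-6 16 22" --pt "-6 16 22" --turn '[0,0,0,0,0,0,0]' --grip '[1,1,1,1,1,1,1]'

```text
time_s: 12.38
position: [0.4832, 0.1097, 0.2637]
tcp_rot: [[1.0, -0.026, 0.003], [-0.026, -1.0, 0.0], [0.002, -0.0, -1.0]]
force: [0.2, -0.1, 0.4]
opening: 0.008
grasp_force: 0.0
```

```bash
python3 - <<'E'
from h import *
t=capture("top")["color"];s=capture("scene")["color"]
cv2.imwrite("pics/a4.png",np.hstack([cv2.resize(s[190:310,200:320],(480,480),interpolation=2),cv2.resize(t[100:220,235:315],(320,480),interpolation=2)]))
r=read_state();print(r["position"],r["opening"],r["force"])
E
```

```text
[0.48504375 0.11091842 0.26536515] 0.006431873653915887 [ 0.50366426 -0.72948118 -0.42703269]
```

View pics/a4.png

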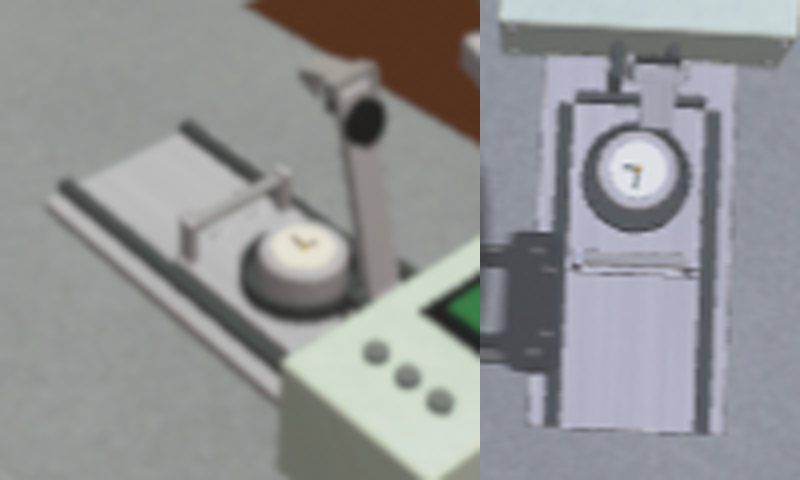

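The carrier's rear edge touches the back stop (right crop, row ~103) with the puck still in the cup (637,172). The clamp stays raised, with its pad at (363,118) in the left crop.

```bash
python3 - <<'E'
from h import *
t=capture("top");s=capture("scene")
print("bar",pt(t,235+38-.4,100+65.7-.4,.05))
o,d=ray(s,290.4,219.2)
# dock plane: origin (.604,-.053), yaw -1.56
for x0 in(.602,.6055):
    y=np.radians(-1.56);n=np.array([-np.sin(y),np.cos(y),0]);D=np.array([x0,-.053,0])
    P=o+d*(n@(D-o))/(n@d);q=P-D;xd=q@[np.cos(y),np.sin(y),0];print("pad world",P,"dock x,z",xd,P[2])
    for a in (1.2,1.25,1.3,1.35): print(a,85-128*np.cos(a)+11*np.sin(a),61+128*np.sin(a)+11*np.cos(a))
E
```

```text
bar [ 0.54413585 -0.04816283  0.05      ]
pad world [ 0.65786184 -0.05452133  0.18669213] dock x,z 0.05588255011720328 0.18669213224134606
1.2 48.87063737262527 184.28693830304837
1.25 55.07756842631706 185.93857726386298
1.3 61.35928997564194 187.27793484827117
1.35 67.70010098818393 188.30166335983583
pad world [ 0.65777736 -0.05442371  0.18659719] dock x,z 0.05229673983842631 0.18659719213554704
1.2 48.87063737262527 184.28693830304837
1.25 55.07756842631706 185.93857726386298
1.3 61.35928997564194 187.27793484827117
1.35 67.70010098818393 188.30166335983583
```

>>> jog_arm --pt "5 -2 2" --pt "10 -4 2" --pt "15 -7 2" --pt "19 -12 2" --pt "20 -16.3 2" --pt "20 -16.3 -3" --pt "20 -16.3 -7" --pt "20 -16.3 -8.7" --pt "20 -16.3 -8.7" --turn '[0,0,0,0,0,0,0,0,0]' --grip '[1,1,1,1,1,1,1,1,1]'

```text
time_s: 13.7
position: [0.6815, -0.0559, 0.1722]
tcp_rot: [[1.0, -0.028, -0.005], [-0.028, -1.0, 0.001], [-0.005, -0.001, -1.0]]
force: [0.5, 1.0, 0.6]
opening: 0.004
grasp_force: 0.0
```

```bash
python3 - <<'E'
from h import *
s=capture("scene")
cv2.imwrite("pics/a5.png",cv2.resize(s["color"][150:300,200:400],(800,600),interpolation=2))
r=read_state();print(r["position"],r["opening"],r["force"])
E
```

```text
[ 0.68283758 -0.05582129  0.17425458] 0.0071119158268530035 [-0.57484173  0.0587229   1.14380093]
```

View pics/a5.png

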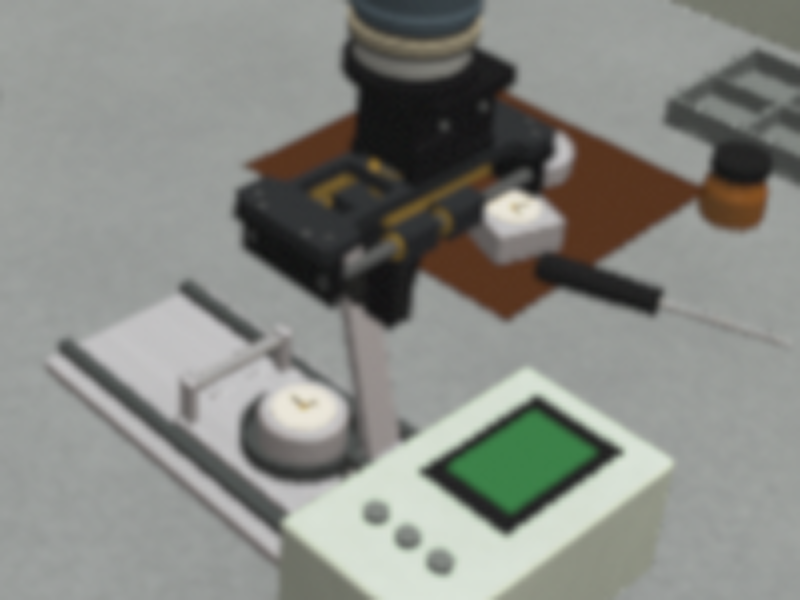

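The fingers are behind the clamp pad, at about (385,290), and the clamp is untouched. Sweeping it down along its arc.

>>> jog_arm --pt "-1.2 0.05 0.4" --pt "-2.4 0.05 0.6" --pt "-3.5 0.1 0.4" --pt "-4.8 0.1 -0.1" --pt "-6 0.15 -0.8" --pt "-7 0.2 -1.5" --pt "-8 0.2 -2.4" --pt "-8.9 0.25 -3.3" --pt "-9.8 0.25 -4.4" --pt "-10.5 0.3 -5.4" --pt "-11.1 0.3 -6.6" --pt "-11.6 0.3 -7.8" --turn '[0,0,0,0,0,0,0,0,0,0,0,0]' --grip '[1,1,1,1,1,1,1,1,1,1,1,1]'

```text
time_s: 15.25
position: [0.5666, -0.0522, 0.0958]
tcp_rot: [[1.0, -0.027, 0.0], [-0.027, -1.0, 0.0], [0.0, -0.0, -1.0]]
force: [2.2, 0.3, 3.0]
opening: 0.006
grasp_force: 1.2
```

>>> jog_arm --pt "-0.2 0 -0.5" --pt "-0.3 0 -1" --pt "-0.5 0 -1.5" --pt "-0.6 0 -1.9" --pt "-0.6 0 -2.2" --pt "-0.7 0 -2.4" --turn '[0,0,0,0,0,0]' --grip '[1,1,1,1,1,1]'

```text
time_s: 16.0
position: [0.5598, -0.0523, 0.0723]
tcp_rot: [[1.0, -0.027, 0.0], [-0.027, -1.0, -0.0], [0.0, 0.0, -1.0]]
force: [1.9, 0.4, 2.9]
opening: 0.006
grasp_force: 1.3
```

>>> jog_arm --pt "0 0 -0.15" --pt "0 0 -0.3" --pt "0 0 -0.4" --pt "0 0 -0.4" --turn '[0,0,0,0]' --grip '[1,1,1,1]'

```text
time_s: 16.5
position: [0.5597, -0.0523, 0.0712]
tcp_rot: [[1.0, -0.027, 0.001], [-0.027, -1.0, -0.001], [0.001, 0.001, -1.0]]
force: [-2.1, 0.3, 20.3]
opening: 0.001
grasp_force: 10.4
```

>>> jog_arm --pt "0 0 0.5" --pt "0 0 1.5" --pt "0 0 5" --pt "0 0 11" --pt "0 -2 16" --pt "-4 -7 16" --pt "-8 -12 16" --pt "-12 -17 16" --pt "-12 -17 16" --turn '[0,0,0,0,0,0,0,0,0]' --grip '[1,1,1,1,1,1,1,1,1]'

```text
time_s: 17.62
position: [0.4367, -0.2244, 0.2281]
tcp_rot: [[0.999, -0.033, -0.003], [-0.033, -0.999, 0.001], [-0.003, -0.001, -1.0]]
force: [-0.3, 0.2, 0.6]
opening: 0.006
grasp_force: 0.0
```

```bash
python3 - <<'E'
from h import *
t=capture("top");s=capture("scene")
cv2.imwrite("pics/a6.png",np.hstack([cv2.resize(s["color"][190:310,200:320],(480,480),interpolation=2),cv2.resize(t["color"][100:220,235:315],(320,480),interpolation=2)]))
r=read_state();print(r["position"],r["force"])
E
```

```text
[ 0.43871656 -0.22237078  0.22820369] [-0.23029424  0.28883056 -0.21083591]
```

View pics/a6.png

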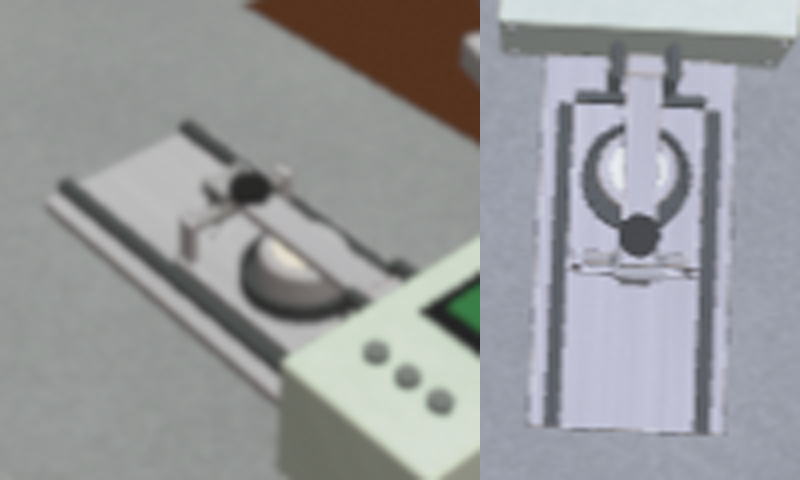

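The clamp stays level by itself with its hook under the bar (pad at (250,188) and (640,235)). The puck is in the cup and the carrier is home. Lever next.

>>> jog_arm --pt "-4 -3 0" --pt "-5.8 -8 0" --pt "-5.8 -12.5 0" --pt "-5.8 -12.5 -4" --pt "-5.8 -12.5 -8" --pt "-5.8 -12.5 -9.8" --pt "-5.8 -12.5 -9.8" --turn '[0,0,0,0,0,0,0]' --grip '[1,1,1,1,1,1,1]'

```text
time_s: 18.6
position: [0.3821, -0.3448, 0.1289]
tcp_rot: [[1.0, -0.025, -0.003], [-0.025, -1.0, 0.004], [-0.003, -0.004, -1.0]]
force: [0.4, -0.1, -0.5]
opening: 0.008
grasp_force: 0.0
```

>>> jog_arm --pt "1 0 0" --pt "2 0 0" --pt "3 0 0" --pt "4 0 0" --pt "5 0 0" --pt "6 0 0" --pt "7 0 0" --pt "8 0 0" --pt "8.8 0 0" --pt "9.4 0 0" --pt "9.7 0 0" --pt "9.7 0 0" --turn '[0,0,0,0,0,0,0,0,0,0,0,0]' --grip '[1,1,1,1,1,1,1,1,1,1,1,1]'

```text
time_s: 20.1
position: [0.4759, -0.3468, 0.1301]
tcp_rot: [[1.0, -0.026, -0.007], [-0.026, -1.0, 0.002], [-0.007, -0.001, -1.0]]
force: [-7.8, -1.8, 2.7]
opening: 0.001
grasp_force: 3.7
```

>>> jog_arm --pt "0.3 0 0" --pt "0.5 0 0" --pt "0.5 0 0" --turn '[0,0,0]' --grip '[1,1,1]'

```text
time_s: 20.48
position: [0.4765, -0.3468, 0.1299]
tcp_rot: [[1.0, -0.024, -0.016], [-0.024, -1.0, 0.003], [-0.016, -0.003, -1.0]]
force: [-17.9, -4.4, 5.0]
opening: 0.003
grasp_force: 8.4
```

>>> jog_arm --pt "-2 0 0" --pt "-5 0 0" --pt "-8 0 0" --pt "-9 0 5" --pt "-9 -3 11" --pt "-9 -8 12" --pt "-9 -13 12" --pt "-9 -18 12" --pt "-9 -18 12" --pt "-9 -18 12" --turn '[0,0,0,0,0,0,0,0,0,0]' --grip '[1,1,1,1,1,1,1,1,1,1]'

```text
time_s: 21.72
position: [0.3938, -0.5264, 0.2501]
tcp_rot: [[1.0, -0.027, 0.0], [-0.027, -1.0, 0.002], [-0.0, -0.002, -1.0]]
force: [-0.4, -0.1, -0.0]
opening: 0.003
grasp_force: 0.0
```

```bash
python3 - <<'E'
from h import *
t=capture("top");s=capture("scene")
cv2.imwrite("pics/a7.png",np.hstack([cv2.resize(s["color"][180:330,100:320],(560,380),interpolation=2),cv2.resize(t["color"][100:240,235:400],(240,380))]))
r=read_state();print(r["position"],r["force"],r["time_s"])
print("expect ball",px(s,np.array([.500,-.346,.137])),px(t,np.array([.500,-.346,.137])))
E
```

```text
[ 0.39401658 -0.52567616  0.25043275] [-0.22006936  0.31963347  0.43884088] 21.825
expect ball [153.17062426 255.12852701] [380.41165968 179.18617053]
```

View pics/a7.png

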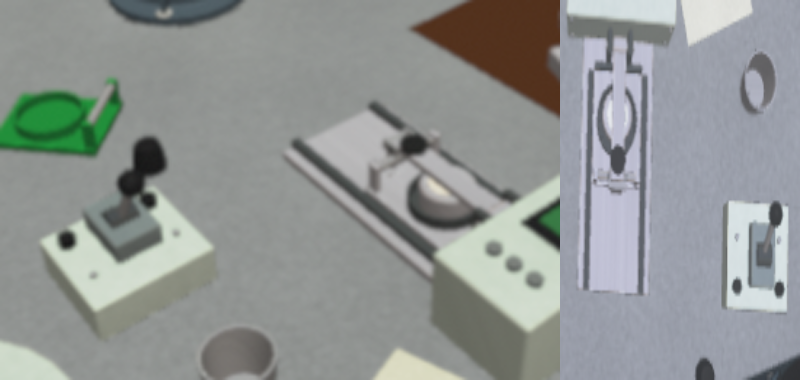

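The lever ball is now on the far side, at (131,183) left and (776,213) right, which matches the fully thrown position. The clamp is still latched.

```bash
python3 -c "
from rig import *
print(hand_in())"
```

```text
the job is handed in; nothing more can be done
None
```

I handed the job in at about 22 s: the round holder is in the carrier's cup, the carrier is home against the back stop, the clamp holds by itself, and the lever is fully over.

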